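Check the live bench air outlet with a push-fit pressure tester

TASK

Take the pressure tester out of its rest and check the bench air at the one angled outlet whose green tap is open (lever in line with the outlet, not across it): press the coupler squarely onto that leaning nipple until it snaps over the bead, then keep pushing it fully home against the valve spring, rim on the brass hexagon. Finish while still gripping the tester and holding it there, as for reading the dial. Do not press it onto a shut outlet, leave the taps as they are, and leave everything else on the bench where it stands.

Things in the scene. Friction and masses are not known exactly. Their poses are not given: they have to be found in the camera images.
- tester_grip (a point): Hand-held pressure tester, 0.34 kg, 111 mm tall. Point: centre of its blue grip, a block 34 (x) x 28 (y) x 56 mm (z); grasp the ribbed flats across y (28 mm). z runs up the tester, away from its mouth. Under the grip is a black hand guard, 48 mm across, 8 mm thick. A dial 44 mm across sticks out on the -x side, 23 to 61 mm from the axis, up to 27 mm above this point.
- tester_mouth (a point): Centre of the mouth of the tester's steel coupler sleeve (27 mm across, 44 mm long), 80 mm below tester_grip, same axes. Bore 14.6 mm wide, 28.5 mm deep, flared to 20 mm at the mouth. Sprung balls inside ride over the nipple's bead and drop into the groove behind it: the snap. It fits the nipple at any turn about its axis.
- rest: Fixed steel rest in which the tester hangs: a bridge 90 (x) x 84 (y) x 60 mm tall with a 33 mm hole in its top plate. The hand guard lies on the plate, sleeve through the hole, mouth 16 mm above the bench; lift straight up by more than 50 mm to clear it. Origin: centre of its underside.
- manifold: White bench air manifold, fixed, 70 (x) x 412 (y) x 60 mm tall; origin: centre of its underside. On its top stand three angled outlets, alike, in any order along y, about 130 mm apart. Pushing the coupler onto a nipple takes some 8 to 12 N to snap, with its rim 6 mm off the seat; then the pin's spring pushes back with up to 8 N. Let go, the rim backs off to about 3 mm.
- outlet_1_seat (a point): Outlet 1: centre of the top face of its brass hexagon (28 mm across), a hard stop for the coupler's rim when fully home. z points out along the nipple, which leans 0.44 rad (25 degrees) from vertical towards the robot's side. The nipple stands 28 mm along z, 13 mm thick at the bead, nose 7 mm; a steel valve pin 4.4 mm thick sticks out 6.5 mm beyond.
- outlet_2_seat (a point): Outlet 2: centre of the top face of its brass hexagon (28 mm across), a hard stop for the coupler's rim when fully home. z points out along the nipple, which leans 0.44 rad (25 degrees) from vertical towards the robot's side. The nipple stands 28 mm along z, 13 mm thick at the bead, nose 7 mm; a steel valve pin 4.4 mm thick sticks out 6.5 mm beyond.
- outlet_3_seat (a point): Outlet 3: centre of the top face of its brass hexagon (28 mm across), a hard stop for the coupler's rim when fully home. z points out along the nipple, which leans 0.44 rad (25 degrees) from vertical towards the robot's side. The nipple stands 28 mm along z, 13 mm thick at the bead, nose 7 mm; a steel valve pin 4.4 mm thick sticks out 6.5 mm beyond.
- tap_1 (a joint): Quarter-turn tap of outlet 1, a green lever 60 mm long on top of it behind the nipple. 0: lever across the outlet (sideways), shut. 1.57 rad: lever in line with the outlet (pointing back, away from the nipple), open.
- tap_2 (a joint): Quarter-turn tap of outlet 2, a green lever 60 mm long on top of it behind the nipple. 0: lever across the outlet (sideways), shut. 1.57 rad: lever in line with the outlet (pointing back, away from the nipple), open.
- tap_3 (a joint): Quarter-turn tap of outlet 3, a green lever 60 mm long on top of it behind the nipple. 0: lever across the outlet (sideways), shut. 1.57 rad: lever in line with the outlet (pointing back, away from the nipple), open.
- pin_1 (a joint): Check-valve pin in the nose of outlet 1: 0 = out; about 0.0055 m when the coupler is fully home. Sprung outwards, 3 N at 0 and 0.8 N more per mm.
- pin_2 (a joint): Check-valve pin in the nose of outlet 2: 0 = out; about 0.0055 m when the coupler is fully home. Sprung outwards, 3 N at 0 and 0.8 N more per mm.
- pin_3 (a joint): Check-valve pin in the nose of outlet 3: 0 = out; about 0.0055 m when the coupler is fully home. Sprung outwards, 3 N at 0 and 0.8 N more per mm.
- spanner: Bystander: steel spanner lying on the bench, origin under its middle
- reagent: Bystander: amber bottle with blue cap, 72 mm wide, 170 mm tall, origin under its centre
- beaker: Bystander: glass beaker, 76 mm wide, 95 mm tall, origin under its centre
- tip_box: Bystander: blue tip box with clear lid, 122 x 85 x 67 mm, origin under its centre
- flask: Bystander: stoppered conical flask, 82 mm wide, 132 mm tall, origin under its centre
- cap_tray: Bystander: white tray with red dust caps, 100 x 70 x 22 mm, origin under its centre
Things that resemble listed ones, but are neither listed nor needed, are in the scene too. Leave any red look-alike of the part that bears tester_grip alone. Leave any purple look-alike of the rest alone.

How it is judged:
By the outcome, as a careful person would: the job done as asked, in the order asked, and still so for the second after the job is handed in, while the arm keeps its last pose, push and grip.
It also fails if it takes over 35 s, if anything falls off the work surface, if the arm or the gripper's body presses on something with over 40 N, if the wrist force passes 120 N, or if a joint passes its speed limit or range.

ROBOT

A 6-joint arm with a two-finger parallel gripper is mounted at the origin on the work surface. World frame = base frame: x ahead of the robot, y to its left, z up, the work surface at z = 0. Lengths are in mm, angles in degrees, forces in N, time in s.
With the tool pointing down it reaches from about 350 to 850 mm from the base axis. Payload 8.1 kg.
Tool frame: the origin (TCP) lies midway between the tips of the shut fingers; the grasp point (between the pads) lies 19 mm behind it (hold_point_z is the distance from the TCP to the grasp point, in mm); z points along the fingers, y is the direction in which the jaws open and shut (so a half turn about z gives the same grasp; the last joint's range is limited). The gripper opens to 85 mm and grips with 20 to 120 N. Pads are 22 mm wide; open, the fingers measure 114 mm over their backs; the gripper's body (76 mm by 85 mm) begins 54 mm behind the grasp point. The pads swing forward as they close: fully open they stand 13 mm farther back than shut.
Start: joints at [-81.096, 7.471, 85.268, -0, 87.261, -4.893], TCP at [143.108, -582.688, 231.292] pointing down, gripper open.
Joint ranges: [-169.43, 169.43], [-51.17, 129.36], [1.28, 143.12], [-76.62, 256.62], [0, 156.53], [-152.29, 152.29]. Speed limits (degrees/s): [136.94, 136.94, 159.86, 180, 180, 180].

INTERFACE

Orientations are given as [roll, pitch, yaw] about the fixed x, y, z axes, in that order (R = Rz(yaw) Ry(pitch) Rx(roll)).
In Python, from bench import sense, snapshot, camera_params, hand_in, hold_point_z gives the robot as it stands.
- The arm moves only by the tool servo_tool, never from a script. Its argument "motion" is a list of rows, each a list of 7 numbers: the finger opening in mm, from 0 to 85.4, then the shift along the tool's x, y, z in mm, then the turn, a rotation vector about the tool's x, y, z in rad. A call has 1 to 10 rows; each row shifts and turns the pose as measured when the row begins, along the tool's axes as they then stand; what a row does not reach is not made up. A row lasts 1/10 s, in which the tool goes at most 50 mm and 8.59 degrees, less where a joint would pass 70% of its speed; a pose out of reach is approached as far as the arm can. A call with a gripper value outside its range is refused whole. The fingers move at their own pace and stop on an object; "force" is the grip in N (left out, the last holds). Time passes only in rows, so rows that do not move let the fingers close. It gives the time, the measured TCP pose, the force and the opening at its end, in the units of the state.
- sense(): the state, without advancing time (a new reading comes with each control period).
- snapshot(name): name is "scene" or "top" or "wrist"; returns the picture (384x512x3 uint8, blue, green, red); there is no depth.
- camera_params(name): a dict with "fx", "fy", "cx", "cy" (pixels), "D" ([k1, k2, p1, p2, k3] as OpenCV has them; the pictures are not rectified), "R" (3x3) and "t" (3): a world point X has camera coordinates R X + t; the wrist camera has in their place "tool_from_camera" (4x4, takes a point from camera to tool coordinates, whose origin is the TCP and whose axes are the flange's). Camera axes: x right, y down, z forward; pixel columns grow to the right and rows downward; lengths in mm; the calibration is good to about 2 mm. A picture is of the moment at which its call begins: read the wrist's pose just before it. camera_params takes no time and is no camera call.
- hand_in(): hands the job in, once; it reports no verdict.
The state is a dict: "time": time; "joint_pos": joint angles; "qd": joint speeds; "joint_efforts": joint torques, N m; "tool_pos": TCP position; "tcp_rot": TCP orientation; "ft_force": force on the tool from outside, world axes, zero at the start; "wrist_torque": the same for the moment, N m; "finger_gap": finger opening in mm.
Only numpy, scipy, OpenCV 4.12 (cv2) and the standard library are available. Lean on these libraries where they do the work, as an engineer would, in place of code of your own. Each camera call takes 0.05 s, during which the arm holds its last target. There are 200 camera calls.

## Working session

There is one attempt and no reset: what is moved stays moved. The work goes in short steps, Python scripts to look and compute and a tool call to move; the robot and the scene stay as the last step left them, time stands still between calls to the robot, and variables do not carry over. Pictures are saved under pics/ and viewed, about 8 in all and at most 12, crops included, and the job is handed in when it is done.

Besides the shell and the picture viewer there is one more tool, called by a JSON object that holds its "op" and its "data", one argument or row to a line. servo_tool: Moves the arm, as the interface text tells. Its arguments: {"type":"object","properties":{"motion":{"type":"array"},"force":{"type":"number"}},"required":["motion"]}

```bash
mkdir -p pics; ls; python3 - <<'E'
from bench import *
import cv2,numpy as np
print(sense()); print(hold_point_z)
a=snapshot("scene");b=snapshot("top")
cv2.imwrite("pics/scene.png",a);cv2.imwrite("pics/top.png",b)
cv2.imwrite("pics/both.png",np.vstack([a,b])[:, :])
for n in("scene","top","wrist"):print(n,camera_params(n))
E
```

```text
pics
{'time': 0.0, 'joint_pos': array([-8.10976572e+01,  7.51520186e+00,  8.53297917e+01, -2.77772482e-03,
        8.72596846e+01, -4.89224042e+00]), 'qd': array([-0.09719292, -0.03943593, -0.02474259,  0.05344491,  0.04972897,
        0.00538979]), 'joint_efforts': array([-1.18482545e-03, -5.69390059e+01, -5.00561571e+01, -2.40330746e-04,
        1.48548750e-02, -1.49150350e-05]), 'tool_pos': array([ 142.99350379, -582.15280775,  230.23852336]), 'tcp_rot': array([-1.79895467e+02, -6.16296313e-03,  1.37947130e+01]), 'ft_force': array([-0.14183603, -0.25814365, -0.08911676]), 'wrist_torque': array([ 0.06066298, -0.08078505,  0.05395698]), 'finger_gap': 85.13495929020443}
18.700000000000003
scene {'fx': 438.4703257559635, 'fy': 438.4703257559635, 'cx': 253.2548234053985, 'cy': 189.20400023027383, 'D': array([0.02931637, 0.        , 0.        , 0.        , 0.        ]), 'R': array([[-0.44857561,  0.89357679, -0.01733315],
       [ 0.7548263 ,  0.36839586, -0.54269858],
       [-0.4785574 , -0.25652486, -0.83974866]]), 't': array([ 301.80081452, -356.08472879, 1954.88161168])}
top {'fx':
[... 232 characters left out ...]
 [-0.98757038,  0.02734191, -0.15478105],
       [ 0.15463145, -0.00751616, -0.98794363]]), 't': array([ -50.34639967,  562.79203461, 1195.87248124])}
wrist {'fx': 277.1940338891384, 'fy': 277.1940338891384, 'cx': 258.71251506598065, 'cy': 189.49807905979915, 'D': array([-0.05129919,  0.        ,  0.        ,  0.        ,  0.        ]), 'tool_from_camera': array([[-6.22964106e-04, -9.44908766e-01, -3.27333220e-01,
         8.42728835e+01],
       [ 9.99999757e-01, -6.90739175e-04,  9.07990538e-05,
        -9.97454115e-02],
       [-3.11898700e-04, -3.27333084e-01,  9.44908967e-01,
        -1.43012261e+02],
       [ 0.00000000e+00,  0.00000000e+00,  0.00000000e+00,
         1.00000000e+00]])}
```

```bash
python3 - <<'E'
import cv2
for n in("scene","top"):
    a=cv2.imread(f"pics/{n}.png"); cv2.imwrite(f"pics/{n}_b.png",cv2.resize(a,(800,600),interpolation=cv2.INTER_CUBIC))
E
```

```text
(no output)
```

View pics/scene_b.png

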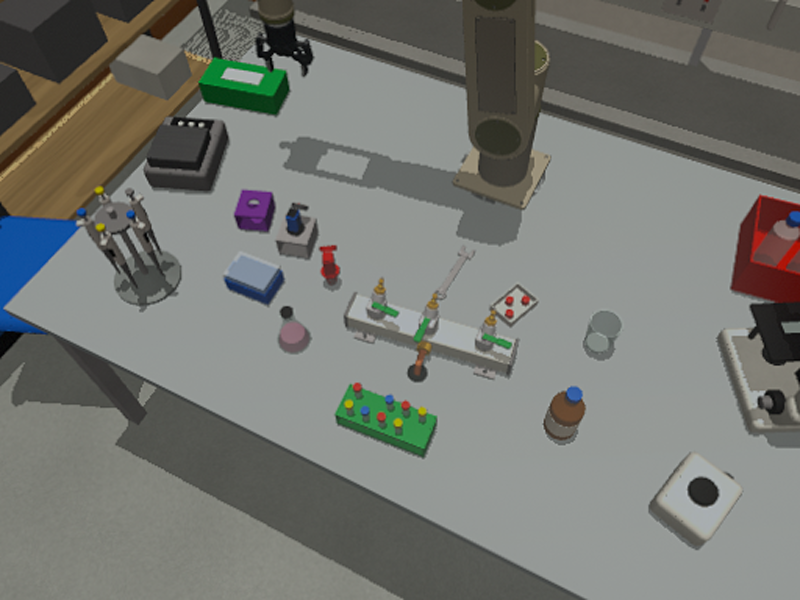

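View pics/top_b.png

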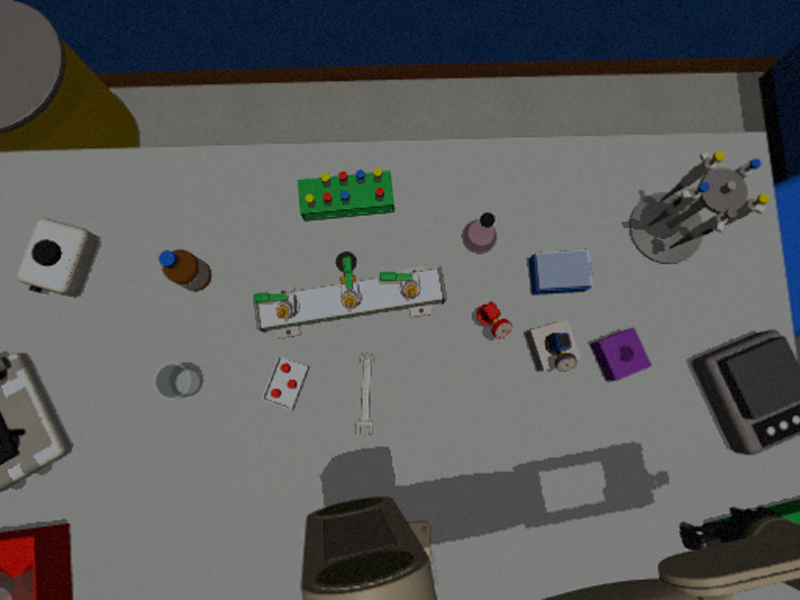

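The scene view shows the tester (blue, ~(296,218)), rest below it, red look-alike and purple rest. In both views the middle outlet's lever is in line: scene ~(424,325), top ~(348,270). Next I'll enlarge those areas for pixel readings.

```bash
python3 - <<'E'
import cv2,numpy as np
S=cv2.imread("pics/scene.png");T=cv2.imread("pics/top.png")
def c(im,x,y,w=66,h=50):
    o=cv2.resize(im[y:y+h,x:x+w],None,fx=6,fy=6,interpolation=cv2.INTER_CUBIC)
    o=cv2.convertScaleAbs(o,alpha=1.4)
    for k in range(0,w,10):
        cv2.line(o,(k*6,0),(k*6,5),(0,255,255),1); cv2.putText(o,str(x+k),(k*6,14),0,.3,(0,0,255),1)
    for k in range(0,h,10):
        cv2.line(o,(0,k*6),(5,k*6),(0,255,255),1); cv2.putText(o,str(y+k),(0,k*6+4),0,.3,(0,0,255),1)
    return o
cv2.imwrite("pics/crops.png",np.vstack([np.hstack([c(S,160,120),c(S,240,175)]),np.hstack([c(T,325,200),c(T,190,155)])]))
E
```

```text
(no output)
```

View pics/crops.png

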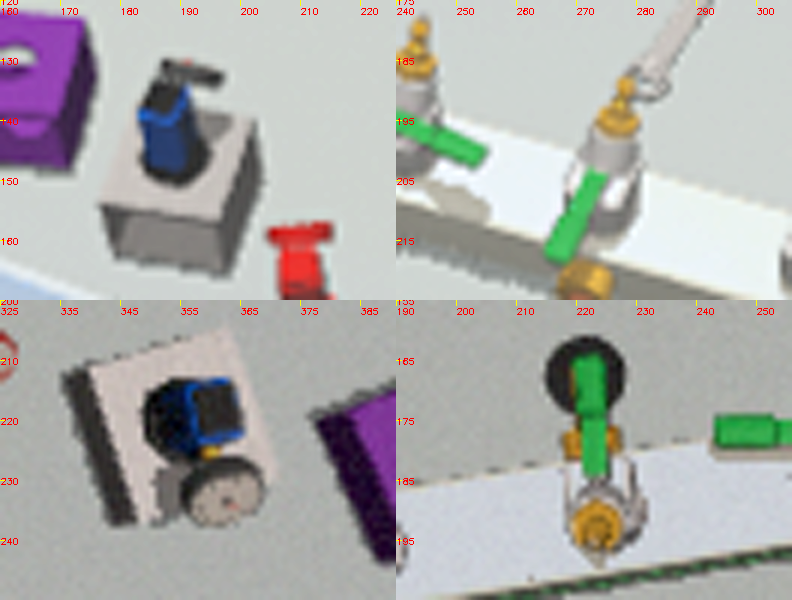

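```bash
cat > h.py <<'E'
import numpy as np, cv2
from bench import *
from scipy.spatial.transform import Rotation as Ro
def ray(n,px,st=None):
    p=camera_params(n)
    K=np.array([[p['fx'],0,p['cx']],[0,p['fy'],p['cy']],[0,0,1]])
    u=cv2.undistortPoints(np.array([[px]],float),K,p['D'])[0,0]; d=np.array([u[0],u[1],1.])
    if n=='wrist':
        A=p['tool_from_camera'];Rt=Ro.from_euler('xyz',st['tcp_rot'],degrees=True).as_matrix()
        R=Rt@A[:3,:3]; c=Rt@A[:3,3]+st['tool_pos']
    else: R=p['R'].T; c=-R@p['t']
    d=R@d; return c,d/np.linalg.norm(d)
def tri(*rays):
    M=sum(np.eye(3)-np.outer(d,d) for c,d in rays); b=sum((np.eye(3)-np.outer(d,d))@c for c,d in rays)
    X=np.linalg.solve(M,b); return X.round(1),[round(float(np.linalg.norm(np.cross(X-c,d))),1) for c,d in rays]
def atz(r,z): c,d=r; return (c+d*(z-c[2])/d[2]).round(1)
def proj(n,X,st=None):
    p=camera_params(n); X=np.asarray(X,float).reshape(-1,3)
    K=np.array([[p['fx'],0,p['cx']],[0,p['fy'],p['cy']],[0,0,1]])
    if n=='wrist':
        A=p['tool_from_camera'];Rt=Ro.from_euler('xyz',st['tcp_rot'],degrees=True).as_matrix()
        R=(Rt@A[:3,:3]).T; t=-R@(Rt@A[:3,3]+st['tool_pos'])
    else: R=p['R'];t=p['t']
    return cv2.projectPoints(X,cv2.Rodrigues(R)[0],t,K,p['D'])[0][:,0]
E
python3 - <<'E'
from h import *
print('griptop',tri(ray('scene',(187.5,135.5)),ray('top',(361,218.3))))
print('guard',tri(ray('scene',(189,146.5)),ray('top',(356,220))))
print('seat',tri(ray('scene',(277,194)),ray('top',(223.3,192.8))))
t=lambda p,z:atz(ray('top',p),z)
print('rest corners z60',[t(p,60) for p in((340.3,211),(362,204.5),(370.5,230),(350,237))])
print('griptop edges z152',[t(p,152) for p in((356,214.5),(363.5,213),(366,222),(358,223.5))])
print('dial',t((362,232),150),t((361,218.3),152))
# manifold edges (top view full-scale px /1.5625)
print('manifold',[t((x/1.5625,y/1.5625),60) for x,y in((256,295),(440,269),(443,300),(261,328))])
E
```

```text
griptop (array([ 472. , -388.8,  125.6]), [1.4, 1.4])
guard (array([ 473.2, -392.3,   55.7]), [1.1, 1.1])
seat (array([565.6,  43.2, 128.3]), [0.3, 0.3])
rest corners z60 [array([ 504.8, -341.6,   60. ]), array([ 524.7, -416. ,   60. ]), array([ 438.5, -438.2,   60. ]), array([ 417.4, -368.4,   60. ])]
griptop edges z152 [array([ 482.3, -367.8,  152. ]), array([ 486.3, -391.4,  152. ]), array([ 458.2, -397.1,  152. ]), array([ 454.3, -372.1,  152. ])]
dial [ 428.  -383.1  150. ] [ 470.1 -382.5  152. ]
manifold [array([596.7, 249.3,  60. ]), array([ 643.1, -150.2,   60. ]), array([ 574.6, -154. ,   60. ]), array([524.6, 237.8,  60. ])]
```

Tester grip is near (471,-387,96); the open outlet 2 seat is near (566,43,128), manifold yaw about 6.6°. I'll move above the tester for a close look.

{"op": "servo_tool", "data": {
  "motion": [
    [85,45,-14,0,0,0,0],
    [85,45,-14,0,0,0,0],
    [85,45,-14,0,0,0,0],
    [85,45,-14,0,0,0,0],
    [85,45,-14,0,0,0,0],
    [85,45,-14,0,0,0,0],
    [85,45,-14,0,0,0,0],
    [85,40,-10,0,0,0,0],
    [85,0,0,0,0,0,0],
    [85,0,0,0,0,0,0]
  ],
  "force": 60
}}

```text
time: 1.1
tool_pos: [471.2, -383.6, 224.2]
tcp_rot: [-179.4, 0.2, 13.6]
ft_force: [-0.2, 0.9, -0.2]
finger_gap: 85.1
```

```bash
cat > look.py <<'E'
import sys
from h import *
n=sys.argv[1]; st=sense(); w=snapshot("wrist"); np.save(f"pics/{n}.npy",st,allow_pickle=True)
cv2.imwrite(f"pics/{n}.png",w); o=cv2.resize(w,(800,600),interpolation=cv2.INTER_CUBIC); o=cv2.convertScaleAbs(o,alpha=1.3)
for k in range(0,512,20):
    cv2.line(o,(int(k*1.5625),0),(int(k*1.5625),6),(0,255,255),1)
    if k%40==0: cv2.putText(o,str(k),(int(k*1.5625),16),0,.35,(0,0,255),1)
for k in range(0,384,20):
    cv2.line(o,(0,int(k*1.5625)),(6,int(k*1.5625)),(0,255,255),1)
    if k%40==0: cv2.putText(o,str(k),(8,int(k*1.5625)+4),0,.35,(0,0,255),1)
cv2.imwrite(f"pics/{n}_b.png",o)
for k in('time','tool_pos','tcp_rot','ft_force','joint_pos','finger_gap'):print(k,np.round(st[k],2))
E
python3 look.py w1
```

```text
time 1.1
tool_pos [ 471.24 -383.55  224.19]
tcp_rot [-179.44    0.18   13.56]
ft_force [-0.22  0.85 -0.16]
joint_pos [-44.07   9.36  83.94   0.15  87.27  32.36]
finger_gap 85.13
```

View pics/w1_b.png

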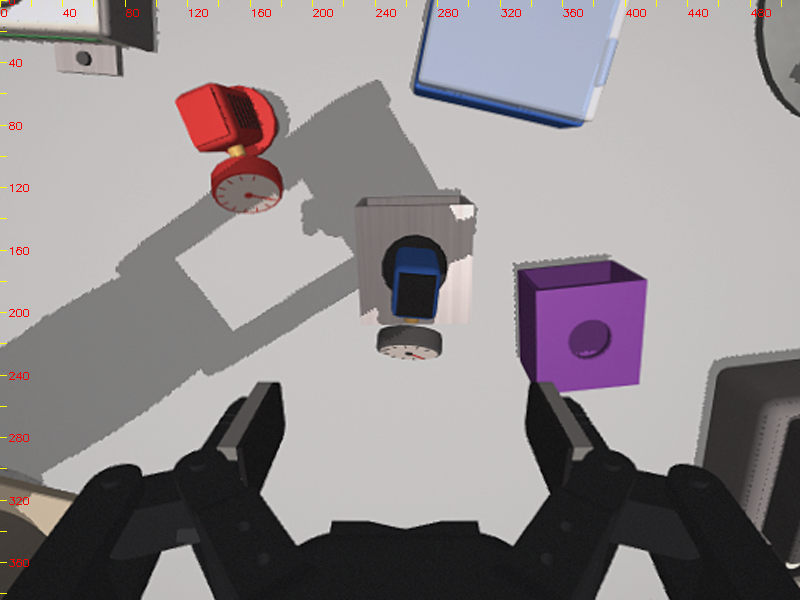

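The wrist view shows the tester in the rest, grip top corners at (254,174),(280,176),(278,205),(251,202), dial below it (262,219); the red copy is on the left, purple on the right.

```bash
python3 - <<'E'
from h import *
st=np.load('pics/w1.npy',allow_pickle=True).item()
w=lambda p:ray('wrist',(p[0]/1.5625,p[1]/1.5625),st)
print('tri top centre',tri(w((415,295)),ray('top',(361,218.3)),ray('scene',(187.5,135.5))),tri(w((415,295)),ray('scene',(187.5,135.5))))
C=np.array([atz(w(p),124) for p in((397,272),(438,275),(434,320),(392,316))]);print(C,C.mean(0))
a=C[0]-C[3];b=C[1]-C[2];print(np.degrees(np.arctan2(a[1],a[0])),np.degrees(np.arctan2(b[1],b[0])),np.linalg.norm(a),np.linalg.norm(C[0]-C[1]))
a=C[0]-C[1];b=C[3]-C[2];print([90+0*0+np.degrees(np.arctan2(v[1],v[0]))-180 for v in (a,b)])
print('guard',atz(w((415,263)),68))
D=atz(w((409,350)),118);print('dial',D, C.mean(0)-D)
R=np.array([atz(w(p),60) for p in((357,206),(475,206),(472,324),(357,324))]);print('rest',R,R.mean(0))
E
```

```text
tri top centre (array([ 472.4, -388.7,  125.3]), [0.9, 1.5, 1.5]) (array([ 472.4, -388. ,  125.1]), [1.0, 1.0])
[[ 484.2 -375.   124. ]
 [ 488.1 -398.7  124. ]
 [ 460.1 -403.7  124. ]
 [ 456.6 -378.4  124. ]] [ 472.25 -388.95  124.  ]
7.022793835573163 10.124671655397817 27.808631753468166 24.01874268149771
[np.float64(9.344671902099776), np.float64(7.876302111569686)]
guard [ 477.6 -388.3   68. ]
dial [ 434.  -394.5  118. ] [38.25  5.55  6.  ]
rest [[ 506.1 -339.3   60. ]
 [ 525.6 -419.8   60. ]
 [ 439.1 -443.1   60. ]
 [ 418.1 -357.2   60. ]] [ 472.225 -389.85    60.   ]
```

{"op": "servo_tool", "data": {
  "motion": [
    [60,0,5.5,20,-0.01,0.003,0.088],
    [60,0,0,40,0,0,0],
    [60,0,0,25,0,0,0],
    [60,0,0,0,0,0,0]
  ]
}}

```text
time: 1.55
tool_pos: [468.7, -393.1, 138.1]
tcp_rot: [179.8, -0.0, 8.0]
ft_force: [-1.2, 1.0, 1.4]
finger_gap: 60.1
```

```bash
cat >> h.py <<'E'
def delta(pos,eul,st=None):
    st=st or sense(); Rt=Ro.from_euler('xyz',st['tcp_rot'],degrees=True); Rg=Ro.from_euler('xyz',eul,degrees=True)
    print('shift(tool)',Rt.inv().apply(np.array(pos)-st['tool_pos']).round(1),'rot',(Rt.inv()*Rg).as_rotvec().round(4),'t',round(st['time'],2),'F',st['ft_force'].round(1),'gap',round(st['finger_gap'],1))
E
python3 -c "
from h import *
delta([472.3,-389,76],[180,0,8.5])"; python3 look.py w2 >/dev/null
```

```text
shift(tool) [ 4.1 -3.8 62.1] rot [ 0.0033 -0.0007 -0.0096] t 1.55 F [-1.2  1.   1.4] gap 60.1
```

View pics/w2_b.png

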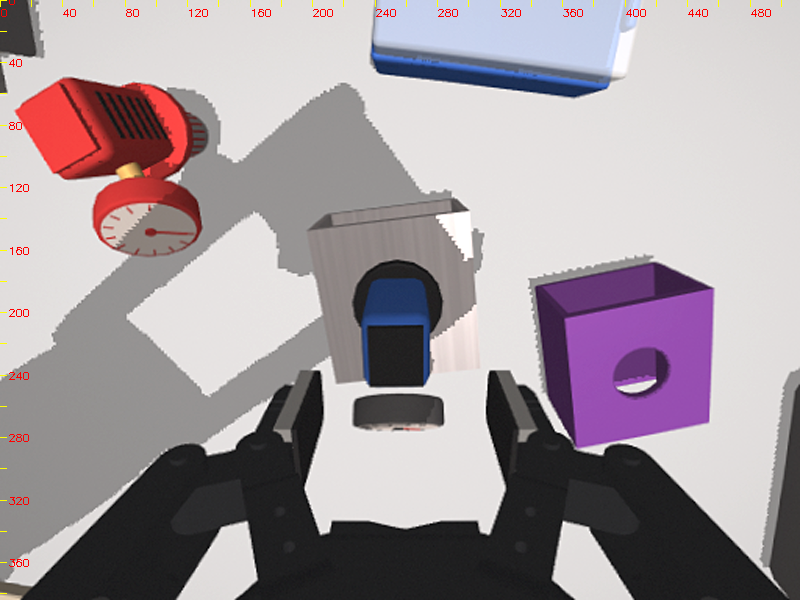

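The close view shows the grip square with the jaws (yaw ≈ 8°), top-face centre near view (397,356).

```bash
python3 - <<'E'
from h import *
st=np.load('pics/w2.npy',allow_pickle=True).item(); s1=np.load('pics/w1.npy',allow_pickle=True).item()
w=lambda p:ray('wrist',(p[0]/1.5625,p[1]/1.5625),st)
print(atz(w((397,356)),124), tri(w((397,356)),ray('wrist',(265.6,188.8),s1)))
C=[atz(w(p),124) for p in((365,325),(429,325),(428,386),(365,386))];print(C)
print('guard',atz(w((398,305)),68))
delta([472.3,-389,76],[180,0,8.2])
E
```

```text
[ 472.5 -389.6  124. ] (array([ 472.9, -389.1,  124.4]), [0.5, 0.5])
[array([ 484.3, -375.3,  124. ]), array([ 487.7, -400.3,  124. ]), array([ 460.5, -404.2,  124. ]), array([ 457. , -378.3,  124. ])]
guard [ 473.8 -389.3   68. ]
shift(tool) [ 3.6 -4.5 63.9] rot [ 0.0047 -0.0017 -0.0044] t 1.6 F [ 0.4  0.  -0.4] gap 60.3
```

{"op": "servo_tool", "data": {
  "motion": [
    [60,4.2,-4.2,5,0.004,-0.001,-0.004],
    [60,0,0,10,0,0,0],
    [60,0,0,0,0,0,0]
  ]
}}

```text
time: 1.9
tool_pos: [473.5, -391.5, 128.6]
tcp_rot: [179.7, -0.2, 8.1]
ft_force: [-0.5, 0.1, -0.6]
finger_gap: 60.2
```

```bash
python3 -c "
from h import *
delta([473,-389.3,76],[180,0,8.2])"
```

```text
shift(tool) [-0.4 -2.5 52.6] rot [ 0.0051 -0.0041 -0.0022] t 1.9 F [-0.5  0.1 -0.6] gap 60.2
```

{"op": "servo_tool", "data": {
  "motion": [
    [60,0,-2,5,0.005,-0.004,-0.002],
    [60,0,0,20,0,0,0],
    [60,0,0,20,0,0,0],
    [60,0,0,5,0,0,0],
    [60,0,0,2,0,0,0]
  ]
}}

```text
time: 2.4
tool_pos: [475.9, -391.3, 79.3]
tcp_rot: [179.7, -0.2, 8.3]
ft_force: [-0.5, 0.1, 0.9]
finger_gap: 60.1
```

```bash
python3 -c "
from h import *
delta([473,-389.3,76],[180,0,8.2])"
```

```text
shift(tool) [-2.7 -2.4  3.3] rot [ 0.0053 -0.0041  0.001 ] t 2.4 F [-0.5  0.1  0.9] gap 60.1
```

{"op": "servo_tool", "data": {
  "motion": [
    [60,-2.5,-2.4,3,0.005,-0.004,0],
    [60,0,0,0,0,0,0],
    [24,0,0,0,0,0,0],
    [24,0,0,0,0,0,0],
    [20,0,0,0,0,0,0],
    [20,0,0,0,0,0,0],
    [20,0,0,0,0,0,0]
  ],
  "force": 90
}}

```text
time: 3.1
tool_pos: [474.1, -390.1, 79.2]
tcp_rot: [179.9, -0.1, 8.3]
ft_force: [-0.1, 0.2, 0.1]
finger_gap: 26.8
```

```bash
python3 -c "
from h import *
delta([473,-389.3,76],[180,0,8.2]);print(sense()['wrist_torque'],sense()['tool_pos'],sense()['tcp_rot'])"
```

```text
shift(tool) [-1.  -0.9  3.1] rot [ 0.0026 -0.0018  0.0013] t 3.1 F [-0.1  0.2  0.1] gap 26.8
[ 0.00855023 -0.07076784 -0.01938425] [ 474.10238279 -390.06608323   79.15180914] [ 1.79850632e+02 -1.03364902e-01  8.27519569e+00]
```

{"op": "servo_tool", "data": {
  "motion": [
    [20,0,0,-5,0,0,0],
    [20,0,0,-20,0,0,0],
    [20,0,0,-30,0,0,0],
    [20,0,0,-40,0,0,0],
    [20,0,0,-40,0,0,0],
    [20,0,0,-30,0,0,0],
    [20,0,0,0,0,0,0],
    [20,0,0,0,0,0,0]
  ]
}}

```text
time: 3.9
tool_pos: [471.1, -387.2, 245.4]
tcp_rot: [-179.7, 0.3, 8.3]
ft_force: [-0.4, 1.0, -3.8]
finger_gap: 27.3
```

```bash
python3 -c "
from h import *
delta([465,40,240],[180,0,7]);print(sense()['wrist_torque'],sense()['tool_pos'],sense()['tcp_rot'])"
```

```text
shift(tool) [  55.5 -423.6    7.7] rot [-0.0059  0.005   0.0222] t 3.9 F [-0.4  1.  -3.8] gap 27.3
[ 0.04573722 -0.04693219 -0.01306885] [ 471.0527419  -387.23544388  245.40787314] [-179.65938638    0.28001219    8.27077006]
```

The lift shows 3.8 N of extra weight, which matches the tester being held. Moving on to the manifold.

{"op": "servo_tool", "data": {
  "motion": [
    [20,5,-30,0,0,0,0.01],
    [20,6,-45,0,0,0,0.01],
    [20,6,-45,0,0,0,0],
    [20,6,-45,0,0,0,0],
    [20,6,-45,0,0,0,0],
    [20,6,-45,0,0,0,0],
    [20,6,-45,0,0,0,0],
    [20,6,-45,0,0,0,0],
    [20,6,-45,0,0,0,0],
    [20,3,-30,0,0,0,0]
  ]
}}

```text
time: 4.9
tool_pos: [463.1, 50.7, 223.9]
tcp_rot: [-178.8, 2.0, 6.6]
ft_force: [0.1, -0.4, -4.1]
finger_gap: 27.0
```

{"op": "servo_tool", "data": {
  "motion": [
    [20,0,0,0,0,0,0],
    [20,0,0,0,0,0,0]
  ]
}}

```text
time: 5.1
tool_pos: [460.3, 54.8, 219.4]
tcp_rot: [-178.7, 2.3, 6.9]
ft_force: [0.7, -0.1, -3.8]
finger_gap: 27.4
```

```bash
python3 look.py w3
```

```text
time 5.1
tool_pos [460.3   54.76 219.42]
tcp_rot [-178.72    2.33    6.92]
ft_force [ 0.68 -0.1  -3.8 ]
joint_pos [ -0.33 -11.37 104.96   0.97  88.88  82.73]
finger_gap 27.38
```

View pics/w3_b.png

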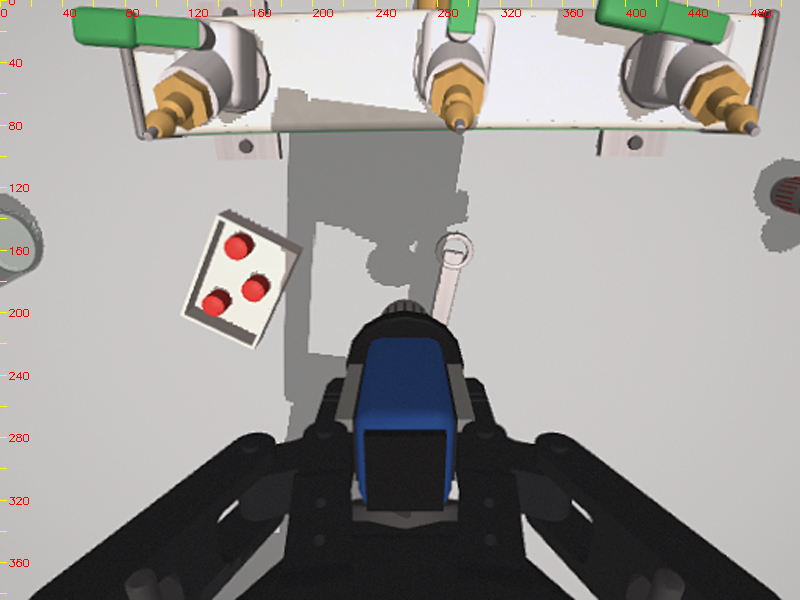

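The wrist view shows outlet 2 clearly: pin tip at view (460,126), hexagon centre ~(458,88), lever pointing back; the outer two levers are sideways, so they're shut.

```bash
python3 - <<'E'
from h import *
st=np.load('pics/w3.npy',allow_pickle=True).item()
w=lambda p:ray('wrist',(p[0]/1.5625,p[1]/1.5625),st)
sw,ss,sT=w((458,86)),ray('scene',(277,194)),ray('top',(223.3,192.8))
print('seat',tri(sw,ss,sT),tri(sw,ss),tri(sw,sT))
print('pin',tri(w((460,126)),ray('top',(224.2,199))),tri(w((460,126)),ray('top',(224.2,199)),ray('scene',(279,185.5))))
t=[atz(w(p),160) for p in((150,134),(460,126),(756,130))];print('pintips',t)
for a,b in((0,1),(1,2),(0,2)):
    v=t[a]-t[b];print(np.degrees(np.arctan2(-v[0],v[1])),np.linalg.norm(v))
T=lambda x,y:atz(ray('top',(x/1.5625,y/1.5625)),128)
print('hexes top cam',T(283,310),T(349,300),T(411,290))
A=atz(w((140,139)),60);B=atz(w((770,127)),60);v=A-B;print('front edge',A,B,np.degrees(np.arctan2(-v[0],v[1])))
# hypothesis check
for S,yaw in((np.array([566,43.5,128]),6.6),(np.array([566,43.5,128]),8)):
    n=Ro.from_euler('z',yaw,degrees=True).apply([-np.sin(.44),0,np.cos(.44)])
    for n_ in('scene','top'): print(n_,proj(n_,[S,S+34.5*n]).round(1).tolist())
    print('wrist',(proj('wrist',[S,S+34.5*n],st)*1.5625).round(0).tolist())
E
```

```text
seat (array([567.9,  43.7, 131.1]), [3.3, 0.9, 2.8]) (array([570.6,  45.1, 136.9]), [0.5, 0.5]) (array([571. ,  43.5, 110.2]), [2.4, 2.4])
pin (array([551.2,  40.1, 108.8]), [3.2, 3.2]) (array([546.7,  40.6, 152.7]), [6.7, 5.2, 2.1])
pintips [array([534.6, 179.2, 160. ]), array([553. ,  43.1, 160. ]), array([569.4, -86.3, 160. ])]
7.69940385529938 137.33815930031972
7.223088146546574 130.43511797058338
7.467385608991853 267.7709655657237
hexes top cam [551.4 176.9 128. ] [568.3  42.7 128. ] [585.5 -84.1 128. ]
front edge [522.9 245.2  60. ] [ 582.5 -170.    60. ] 8.168737398545124
scene [[276.9, 194.2], [278.5, 186.1]]
top [[223.1, 192.7], [222.8, 195.7]]
wrist [[457.0, 98.0], [462.0, 130.0]]
scene [[276.9, 194.2], [278.4, 186.1]]
top [[223.1, 192.7], [222.9, 195.7]]
wrist [[457.0, 98.0], [463.0, 130.0]]
```

```bash
cat >> h.py <<'E'
def axis(yaw): return Ro.from_euler('z',yaw,degrees=True).apply([-np.sin(.44),0,np.cos(.44)])
def goto(S,yaw,s,off=(0,0),L=63.2,pitch=-25.21):
    "TCP so that mouth is s from seat along axis; off: mouth offset in tool x,y"
    Rg=Ro.from_euler('xyz',[180,pitch,yaw],degrees=True)
    m=np.array(S)+axis(yaw)*s; delta(m-Rg.apply([off[0],off[1],L]),[180,pitch,yaw])
E
python3 -c "
from h import *
goto([567.5,43.5,129],7.4,100,(-1,0))"
```

```text
shift(tool) [ 34.2  23.1 -59.9] rot [-0.0205  0.481  -0.0145] t 5.15 F [-0.1 -0.  -3.7] gap 27.1
```

{"op": "servo_tool", "data": {
  "motion": [
    [20,5,5,-30,-0.02,0,-0.014],
    [20,5,5,-30,0,0.1,0],
    [20,10,5,0,0,0.13,0],
    [20,10,5,0,0,0.13,0],
    [20,0,0,0,0,0.12,0],
    [20,0,0,0,0,0,0],
    [20,0,0,0,0,0,0]
  ]
}}

```text
time: 5.85
tool_pos: [492.4, 27.8, 272.9]
tcp_rot: [180.0, -25.0, 7.0]
ft_force: [-0.5, -0.3, -3.0]
finger_gap: 26.8
```

```bash
python3 -c "
from h import *
goto([567.5,43.5,129],7.4,100,(-1,0))"
```

```text
shift(tool) [ 8.9 -5.9 -0.5] rot [ 0.0035  0.0045 -0.007 ] t 5.85 F [-0.5 -0.3 -3. ] gap 26.8
```

{"op": "servo_tool", "data": {
  "motion": [
    [20,8.5,-5.5,0,0.003,0.004,-0.007],
    [20,0,0,0,0,0,0],
    [20,0,0,0,0,0,0]
  ]
}}

```text
time: 6.15
tool_pos: [501.8, 33.6, 277.9]
tcp_rot: [180.0, -24.9, 7.4]
ft_force: [0.1, 0.6, -3.0]
finger_gap: 27.0
```

```bash
python3 look.py w4;python3 -c "
from h import *
goto([567.5,43.5,129],7.4,100,(-1,0))
st=np.load('pics/w4.npy',allow_pickle=True).item()
im=cv2.imread('pics/w4.png');o=cv2.resize(im[90:240,160:360],None,fx=4,fy=4,interpolation=cv2.INTER_CUBIC);o=cv2.convertScaleAbs(o,alpha=1.3)
for k in range(0,200,10): cv2.line(o,(k*4,0),(k*4,6),(0,255,255),1); k%20 or cv2.putText(o,str(160+k),(k*4,16),0,.35,(0,0,255),1)
for k in range(0,150,10): cv2.line(o,(0,k*4),(6,k*4),(0,255,255),1); k%20 or cv2.putText(o,str(90+k),(8,k*4+4),0,.35,(0,0,255),1)
cv2.imwrite('pics/w4_c.png',o)"
```

```text
time 6.15
tool_pos [501.78  33.63 277.91]
tcp_rot [179.96 -24.88   7.36]
ft_force [ 0.06  0.61 -3.05]
joint_pos [ -6.09 -34.8  119.72   5.9   70.89  75.83]
finger_gap 27.0
shift(tool) [-2.5 -1.3 -0. ] rot [ 0.0011  0.0049 -0.0007] t 6.2 F [ 0.8 -0.7 -3.5] gap 27.1
```

View pics/w4_c.png

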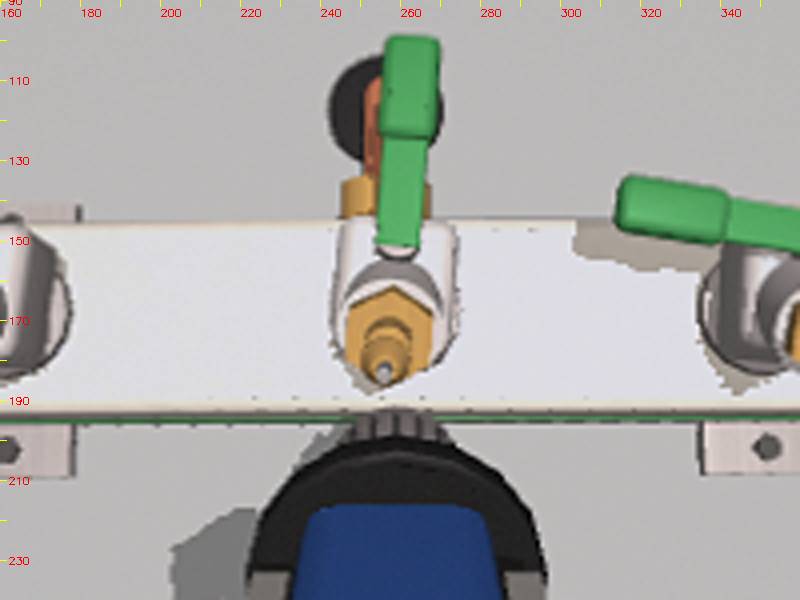

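The crop shows outlet 2 ahead of the coupler: hexagon centre ≈ px (257.3,173.3), pin tip ≈ (256,182.5). The manifold edge slopes about -0.6°, so its yaw is about 8°. I'll fit all views together.

```bash
python3 - <<'E'
from h import *
from scipy.optimize import least_squares
s3=np.load('pics/w3.npy',allow_pickle=True).item();s4=np.load('pics/w4.npy',allow_pickle=True).item()
hx3=np.array((459,89))/1.5625;p3=np.array((460,127))/1.5625
def f(v,full=False):
    S=v[:3];n=axis(v[3]);P=np.array([S,S+34.5*n])
    a=proj('wrist',P,s3);b=proj('wrist',P,s4)
    r=np.concatenate([(a[0]-hx3)/2,(a[1]-p3)/1,(b[0]-(257.3,173.3))/1,(b[1]-(256,182.7))/.7,(proj('scene',S)[0]-(277,194.2))/1,(proj('top',S)[0]-(223.3,192.8))/1,[(v[3]-7.8)/1.0]])
    return r
r=least_squares(f,[567,43,129,7.5]);print(r.x.round(2),r.fun.round(1))
C=np.linalg.inv(r.jac.T@r.jac);print(np.sqrt(np.diag(C)).round(2))
# manifold edge yaw from w4
w=lambda p:ray('wrist',(160+p[0]/4,90+p[1]/4),s4)
for q in(((5,225),(790,216)),((5,408),(790,402))):
    A=atz(w(q[0]),60);B=atz(w(q[1]),60);v=A-B;print(A,B,np.degrees(np.arctan2(-v[0],v[1])))
goto(r.x[:3],r.x[3],60,(-1,0))
E
```

```text
[567.73  44.56 129.4    7.39] [-1.1  1.7  0.7 -0.5 -0.8  0.   0.4 -0.1  0.   0.2 -0.6 -0.7 -0.4]
[0.5  0.48 3.85 0.97]
[600.2 185.9  60. ] [639.1 -90.9  60. ] 7.999654308462705
[535.7 175.1  60. ] [572.7 -96.8  60. ] 7.7491794732171195
shift(tool) [-1.9 -2.4 39.8] rot [ 0.001   0.0049 -0.0005] t 6.2 F [ 0.8 -0.7 -3.5] gap 27.1
```

```bash
python3 - <<'E'
from h import *
p=camera_params('wrist');A=p['tool_from_camera'];K=np.array([[p['fx'],0,p['cx']],[0,p['fy'],p['cy']],[0,0,1]])
def tx(c,z):
    u=cv2.undistortPoints(np.array([[[160+c[0]/4,90+c[1]/4]]],float),K,p['D'])[0,0];d=A[:3,:3]@[u[0],u[1],1];o=A[:3,3];return (o+d*(z-o[2])/d[2]).round(1)
print('mouth front (13.5)',tx((393,411),63.2),'guard front (24)',tx((393,450),11.2),'sleeve sides',tx((352,425),60),tx((436,425),60))
goto([567.7,44.5,129.4],7.7,55,(-1,0))
E
```

```text
mouth front (13.5) [10.3 -0.4 63.2] guard front (24) [22.8 -0.3 11.2] sleeve sides [ 8.5 -8.4 60. ] [ 8.5  8.  60. ]
shift(tool) [-1.9 -2.1 44.7] rot [ 0.0033  0.0049 -0.0055] t 6.2 F [ 0.8 -0.7 -3.5] gap 27.1
```

```bash
python3 - <<'E'
from h import *
a=cv2.imread('pics/w3.png');b=cv2.imread('pics/w4.png')
print(a[180:205:1,259].sum(1)); print(b[184:210,258].sum(1))
p=camera_params('wrist');A=p['tool_from_camera'];K=np.array([[p['fx'],0,p['cx']],[0,p['fy'],p['cy']],[0,0,1]])
def tx(c,z):
    u=cv2.undistortPoints(np.array([[c]],float),K,p['D'])[0,0];d=A[:3,:3]@[u[0],u[1],1];o=A[:3,3];return (o+d*(z-o[2])/d[2]).round(1)
for y in range(189,206,2):print(y,tx((258.7,y),63.2)[0],tx((258.7,y),11.2)[0])
E
```

```text
[300 292 451 474 467 469 469 467 468 471 481 320 159 138  95 102 100 105
  94  45  51  51  67  94  79]
[281 118 433 527 515 510 509 366 210 168 136 142 146 149 109  48  62  59
  85 148 111  73  81  82  86  81]
189 13.4 31.3
191 11.8 30.1
193 10.1 28.8
195 8.4 27.6
197 6.7 26.3
199 5.0 25.0
201 3.3 23.7
203 1.6 22.5
205 -0.2 21.2
```

The sleeve edge sits in the same place in both poses, so the tester hasn't slipped. I'll close in coaxially.

{"op": "servo_tool", "data": {
  "motion": [
    [20,-1.5,-2,10,0.003,0.005,-0.005],
    [20,0,0,20,0,0,0],
    [20,0,0,12,0,0,0],
    [20,0,0,0,0,0,0],
    [20,0,0,0,0,0,0]
  ]
}}

```text
time: 6.7
tool_pos: [519.4, 39.1, 236.3]
tcp_rot: [-180.0, -25.0, 7.8]
ft_force: [-0.1, -0.1, -2.7]
finger_gap: 27.2
```

```bash
python3 look.py w5;python3 -c "
from h import *
goto([567.7,44.5,129.4],7.7,42,(-1,0))
im=cv2.imread('pics/w5.png');o=cv2.resize(im[90:240,160:360],None,fx=4,fy=4,interpolation=cv2.INTER_CUBIC);o=cv2.convertScaleAbs(o,alpha=1.3)
for k in range(0,200,10): cv2.line(o,(k*4,0),(k*4,6),(0,255,255),1); k%20 or cv2.putText(o,str(160+k),(k*4,16),0,.35,(0,0,255),1)
for k in range(0,150,10): cv2.line(o,(0,k*4),(6,k*4),(0,255,255),1); k%20 or cv2.putText(o,str(90+k),(8,k*4+4),0,.35,(0,0,255),1)
cv2.imwrite('pics/w5_c.png',o)"
```

```text
time 6.7
tool_pos [519.41  39.11 236.31]
tcp_rot [-179.96  -25.04    7.83]
ft_force [-0.12 -0.09 -2.66]
joint_pos [ -5.23 -30.86 121.53   6.1   64.99  75.54]
finger_gap 27.15
shift(tool) [-0.5  1.1 12.3] rot [-0.0016  0.003   0.0019] t 6.75 F [-1.  -0.4 -4.1] gap 27.3
```

View pics/w5_c.png

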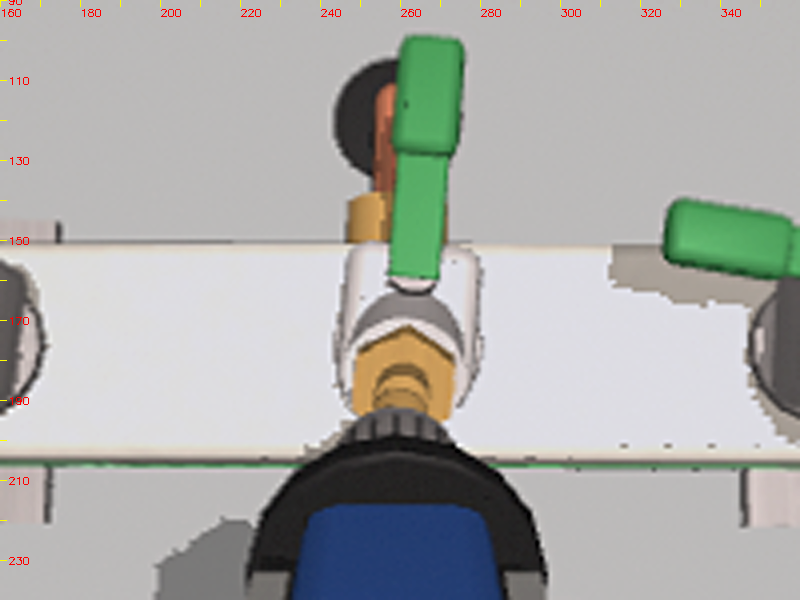

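The close crop shows the nipple slightly right of the sleeve: hex column 261.1 and nose 260.5, against sleeve 258.5. The hexagon's top vertex is at row 171.3. Computing the remaining offset.

```bash
python3 - <<'E'
from h import *
p=camera_params('wrist');A=p['tool_from_camera'];K=np.array([[p['fx'],0,p['cx']],[0,p['fy'],p['cy']],[0,0,1]])
def tx(c,z):
    u=cv2.undistortPoints(np.array([[[160+c[0]/4,90+c[1]/4]]],float),K,p['D'])[0,0];d=A[:3,:3]@[u[0],u[1],1];o=A[:3,3];return (o+d*(z-o[2])/d[2]).round(1)
for s in(48,54,60):
    print(s,'vertex(14)',tx((405,325),63.2+s),'hexsides',tx((353,370),63.2+s),tx((456,370),63.2+s),'ring top(bead)',tx((402,365),63.2+s-15),'sleeve',tx((352,425),60),tx((436,425),60))
s4=np.load('pics/w4.npy',allow_pickle=True).item()
print('w4 vertex',tx((393,287),63.2+99.7),'hex',tx((345,335),162.9),tx((432,335),162.9),'pin tip',tx((384,370),162.9-34.5))
E
```

```text
48 vertex(14) [ 14.7   2.4 111.2] hexsides [  3.5 -10.  111.2] [  3.5  14.7 111.2] ring top(bead) [ 9.5  1.6 96.2] sleeve [ 8.5 -8.4 60. ] [ 8.5  8.  60. ]
54 vertex(14) [ 13.1   2.5 117.2] hexsides [  1.6 -10.3 117.2] [  1.6  15.1 117.2] ring top(bead) [  7.6   1.7 102.2] sleeve [ 8.5 -8.4 60. ] [ 8.5  8.  60. ]
60 vertex(14) [ 11.4   2.6 123.2] hexsides [ -0.3 -10.5 123.2] [ -0.3  15.4 123.2] ring top(bead) [  5.7   1.7 108.2] sleeve [ 8.5 -8.4 60. ] [ 8.5  8.  60. ]
w4 vertex [ 11.6  -0.5 162.9] hex [ -2.4 -14.2 162.9] [ -2.4  10.7 162.9] pin tip [ -2.   -2.8 128.4]
```

The nipple drifts about 2–2.5° sideways relative to the tool axis (columns 402 → 404.5 → 407 with depth). The lever points the same way. I'll turn the tool to suit and look again.

{"op": "servo_tool", "data": {
  "motion": [
    [20,0,-2.1,0,-0.04,0.003,0],
    [20,0,0,0,0,0,0],
    [20,0,0,0,0,0,0]
  ]
}}

```text
time: 7.05
tool_pos: [519.4, 41.2, 238.3]
tcp_rot: [177.7, -25.3, 7.9]
ft_force: [-0.4, -0.9, -3.9]
finger_gap: 27.1
```

```bash
python3 look.py w6;python3 -c "
from h import *
im=cv2.imread('pics/w6.png');o=cv2.resize(im[90:215,210:310],None,fx=8,fy=8,interpolation=cv2.INTER_CUBIC)[:600+400,:];o=cv2.resize(o,(800,1000))[0:1000]
o=cv2.convertScaleAbs(o[400:1000],alpha=1.3)
for k in range(0,100,5): cv2.line(o,(k*8,0),(k*8,6),(0,255,255),1); k%10 or cv2.putText(o,str(210+k),(k*8,16),0,.35,(0,0,255),1)
for k in range(0,75,5): cv2.line(o,(0,k*8),(6,k*8),(0,255,255),1); k%10 or cv2.putText(o,str(140+k),(8,k*8+4),0,.35,(0,0,255),1)
cv2.imwrite('pics/w6_c.png',o)"
```

```text
time 7.05
tool_pos [519.37  41.15 238.31]
tcp_rot [177.71 -25.34   7.85]
ft_force [-0.37 -0.92 -3.85]
joint_pos [ -2.68 -31.36 121.77   2.47  64.27  79.41]
finger_gap 27.1
```

View pics/w6_c.png

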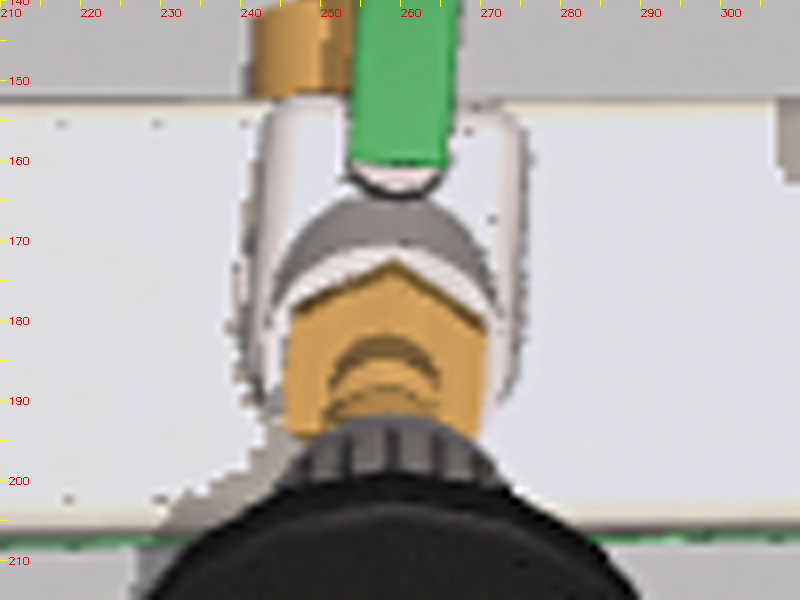

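Now ring, hexagon and body columns all line up (~258.1) with the sleeve (258.8), so the axis is parallel. Checking the remaining x offset.

```bash
python3 - <<'E'
from h import *
from scipy.optimize import least_squares
L=lambda n:np.load(f'pics/{n}.npy',allow_pickle=True).item()
s3,s4,s5,s6=map(L,('w3','w4','w5','w6'))
R6=Ro.from_euler('xyz',s6['tcp_rot'],degrees=True)
nz=lambda:-R6.as_matrix()[:,2]
hd=R6.as_matrix()[:,0]*14
def f(v):
    S=v[:3];n=nz();V=S+hd
    q=lambda s,P:proj('wrist',P,s)[0]
    return np.concatenate([q(s4,S+34.5*n)-(256,182.7),q(s3,S+34.5*n)-np.array((460,127))/1.5625,(q(s4,V)-(258.2,161.75)),(q(s5,V)-(261.3,171.25)),(q(s6,V)-(258.5,172.75)),(proj('scene',S)[0]-(277,194.2)),(proj('top',S)[0]-(223.3,192.8))])
r=least_squares(f,[567,43,129],loss='soft_l1');print(r.x.round(1),f(r.x).round(1),np.sqrt(np.diag(np.linalg.inv(r.jac.T@r.jac))).round(1))
print('seat in tool now',R6.inv().apply(r.x-s6['tool_pos']).round(1), nz())
E
```

```text
[567.7  43.4 129.1] [ 0.2  0.2  0.5 -0.2 -0.8 -0.2 -0.1  0.4 -0.2  0.1 -0.3  0.2 -0.2 -0.7] [0.5 0.5 3.6]
seat in tool now [ -3.2  -0.4 119.4] [-0.42906687 -0.01884759  0.90307607]
```

{"op": "servo_tool", "data": {
  "motion": [
    [20,-2,-0.5,5,0,0.002,0],
    [20,0,0,10,0,0,0],
    [20,0,0,8,0,0,0],
    [20,0,0,0,0,0,0]
  ]
}}

```text
time: 7.5
tool_pos: [528.4, 41.1, 215.4]
tcp_rot: [177.8, -25.5, 7.8]
ft_force: [-0.8, 0.5, -3.5]
finger_gap: 27.3
```

```bash
cat > q.py <<'E'
from h import *
st=sense();R6=Ro.from_euler('xyz',st['tcp_rot'],degrees=True)
print('seat in tool',R6.inv().apply(np.array([567.7,43.4,129.1])-st['tool_pos']).round(1),'F tool',R6.inv().apply(st['ft_force']).round(1),'T',R6.inv().apply(st['wrist_torque']).round(2),'rot',st['tcp_rot'].round(2),'gap',st['finger_gap'].round(1),'t',st['time'])
E
python3 q.py
```

```text
Traceback (most recent call last):
  File "q.py", line 3, in <module>
    print('seat in tool',R6.inv().apply(np.array([567.7,43.4,129.1])-st['tool_pos']).round(1),'F tool',R6.inv().apply(st['ft_force']).round(1),'T',R6.inv().apply(st['wrist_torque']).round(2),'rot',st['tcp_rot'].round(2),'gap',st['finger_gap'].round(1),'t',st['time'])
                                                                                                                                                                                                                                  ^^^^^^^^^^^^^^^^^^^^^^
AttributeError: 'float' object has no attribute 'round'
```

```bash
sed -i "s/st\['finger_gap'\].round(1)/round(st['finger_gap'],1)/" q.py; python3 q.py
```

```text
seat in tool [-1.8 -0.6 94.9] F tool [-2.2 -0.7  2.8] T [ 0.02 -0.54 -0.03] rot [177.78 -25.53   7.78] gap 27.3 t 7.5
```

{"op": "servo_tool", "data": {
  "motion": [
    [20,0,0,5,0,0,0],
    [20,0,0,0,0,0,0]
  ]
}}

```text
time: 7.7
tool_pos: [530.4, 41.0, 209.5]
tcp_rot: [177.8, -25.4, 7.8]
ft_force: [0.4, 0.4, -3.5]
finger_gap: 26.9
```

```bash
python3 q.py
```

```text
seat in tool [-0.8 -0.7 88.6] F tool [-1.1 -0.4  3.3] T [ 0.   -0.47 -0.02] rot [177.8  -25.43   7.75] gap 26.9 t 7.7
```

{"op": "servo_tool", "data": {
  "motion": [
    [20,0.4,-0.5,4,0,0,0],
    [20,0,0,2,0,0,0],
    [20,0,0,0,0,0,0]
  ]
}}

```text
time: 8.0
tool_pos: [533.5, 41.9, 203.8]
tcp_rot: [177.8, -25.4, 7.8]
ft_force: [0.4, -0.2, -3.5]
finger_gap: 27.4
```

```bash
python3 q.py
```

```text
seat in tool [-1.3 -0.  82.2] F tool [-1.1  0.1  3.4] T [ 0.1  -0.49 -0.03] rot [177.81 -25.41   7.76] gap 27.4 t 8.0
```

{"op": "servo_tool", "data": {
  "motion": [
    [20,0,0,4,0,0,0],
    [20,0,0,2,0,0,0],
    [20,0,0,0,0,0,0]
  ]
}}

```text
time: 8.3
tool_pos: [535.9, 42.3, 198.2]
tcp_rot: [177.8, -25.4, 7.8]
ft_force: [-3.3, -0.1, -1.3]
finger_gap: 26.8
```

```bash
python3 q.py
```

```text
seat in tool [-1.   0.3 76.1] F tool [-3.5 -0.3 -0.2] T [ 0.03 -1.16  0.02] rot [177.83 -25.36   7.78] gap 26.8 t 8.3
```

{"op": "servo_tool", "data": {
  "motion": [
    [20,-0.8,0,2,0,0,0],
    [20,0,0,2,0,0,0],
    [20,0,0,0,0,0,0]
  ]
}}

```text
time: 8.6
tool_pos: [537.6, 42.0, 194.7]
tcp_rot: [177.8, -25.5, 7.8]
ft_force: [1.9, -1.0, -6.7]
finger_gap: 27.1
```

```bash
python3 q.py
```

```text
seat in tool [-1.1 -0.1 72.2] F tool [-1.3  1.   6.8] T [ 0.12 -0.36  0.02] rot [177.78 -25.47   7.79] gap 27.1 t 8.6
```

{"op": "servo_tool", "data": {
  "motion": [
    [20,0,0,2,0,0,0],
    [20,0,0,1,0,0,0]
  ]
}}

```text
time: 8.8
tool_pos: [539.1, 42.1, 192.1]
tcp_rot: [177.8, -25.5, 7.8]
ft_force: [-3.0, 0.0, -2.9]
finger_gap: 26.9
```

```bash
python3 q.py
```

```text
seat in tool [-1.4 -0.  69.2] F tool [-3.9 -0.5  1.3] T [ 0.15 -0.9  -0.02] rot [177.79 -25.48   7.79] gap 26.9 t 8.8
```

{"op": "servo_tool", "data": {
  "motion": [
    [20,0,0,2,0,0,0],
    [20,0,0,1,0,0,0]
  ]
}}

```text
time: 9.0
tool_pos: [540.5, 42.3, 189.7]
tcp_rot: [177.8, -25.5, 7.8]
ft_force: [-6.8, -0.7, 2.6]
finger_gap: 27.2
```

```bash
python3 q.py
```

```text
seat in tool [-1.6  0.1 66.4] F tool [-5.1 -0.  -5.3] T [ 0.17 -1.2   0.01] rot [177.8  -25.48   7.8 ] gap 27.2 t 9.0
```

{"op": "servo_tool", "data": {
  "motion": [
    [20,-0.8,0,2,0,0,0],
    [20,0,0,1,0,0,0]
  ]
}}

```text
time: 9.2
tool_pos: [541.3, 42.4, 189.1]
tcp_rot: [177.8, -25.5, 7.8]
ft_force: [-20.7, 0.3, 13.1]
finger_gap: 27.0
```

```bash
python3 q.py
```

```text
seat in tool [-2.1  0.1 65.6] F tool [-12.8  -2.3 -20.8] T [ 0.25 -2.92  0.02] rot [177.78 -25.53   7.83] gap 27.0 t 9.2
```

{"op": "servo_tool", "data": {
  "motion": [
    [20,-0.5,0,2,0,0,0],
    [20,0,0,1,0,0,0]
  ]
}}

```text
time: 9.4
tool_pos: [541.3, 42.4, 189.2]
tcp_rot: [177.8, -25.4, 7.9]
ft_force: [-16.2, -2.3, 8.7]
finger_gap: 26.8
```

```bash
python3 q.py
```

```text
seat in tool [-2.1  0.1 65.6] F tool [-11.1   0.7 -14.9] T [ 0.17 -2.7  -0.02] rot [177.75 -25.43   7.89] gap 26.8 t 9.4
```

Stop reached. The pull-in at 8.6 s fits the snap, and travel then stopped about 6.5 mm further on with a rising force. Next I'll relieve the sideways load and keep pushing.

{"op": "servo_tool", "data": {
  "motion": [
    [20,-2,0,1.5,0,0,0],
    [20,-1.5,0,1.5,0,0,0]
  ]
}}

```text
time: 9.6
tool_pos: [540.7, 42.3, 189.0]
tcp_rot: [177.7, -25.7, 7.9]
ft_force: [-12.0, 0.3, 10.0]
finger_gap: 27.4
```

```bash
python3 q.py
```

```text
seat in tool [-1.7  0.  65.6] F tool [ -6.4  -1.4 -14.3] T [ 0.43 -1.45 -0.  ] rot [177.72 -25.68   7.93] gap 27.4 t 9.6
```

{"op": "servo_tool", "data": {
  "motion": [
    [20,-2,0,1.5,0,0,0],
    [20,-1.5,0,1.8,0,0,0],
    [20,-1.2,0,1.8,0,0,0]
  ],
  "force": 100
}}

```text
time: 9.9
tool_pos: [540.8, 42.3, 188.9]
tcp_rot: [177.7, -26.1, 8.0]
ft_force: [-20.0, -0.1, 16.2]
finger_gap: 27.1
```

```bash
python3 q.py; python3 look.py w7 >/dev/null; python3 q.py; python3 -c "
from h import *
im=cv2.imread('pics/w7.png');s=snapshot('scene');cv2.imwrite('pics/s7.png',s);t=snapshot('top')
r=lambda a,f:cv2.resize(a,None,fx=f,fy=f,interpolation=cv2.INTER_CUBIC)
a=r(im[130:230,190:330],4)[:400,:500]
b=r(s[150:217,235:310],6)[:400,:300]
cv2.imwrite('pics/w7_c.png',cv2.convertScaleAbs(np.hstack([a,b]),alpha=1.3))"; python3 q.py
```

```text
seat in tool [-2.2  0.  65.5] F tool [-10.6  -1.8 -23.4] T [ 0.4  -2.63  0.  ] rot [177.67 -26.07   8.  ] gap 27.1 t 9.9
seat in tool [-2.1  0.  65.5] F tool [ -9.4  -0.9 -22.5] T [ 0.41 -2.4   0.01] rot [177.67 -26.06   8.  ] gap 27.3 t 9.95
seat in tool [-2.1  0.  65.5] F tool [ -9.2  -1.2 -21.9] T [ 0.38 -2.35 -0.04] rot [177.68 -26.06   8.  ] gap 26.9 t 10.05
```

View pics/w7_c.png

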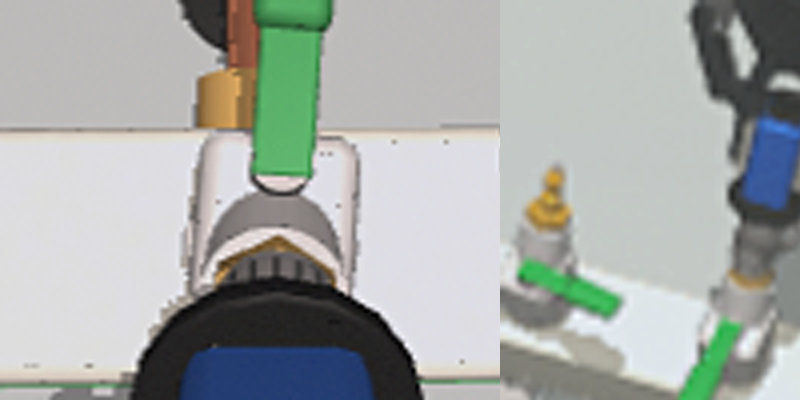

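The coupler rim sits on the hexagon in both views. The tool has tipped slightly (pitch -26.1°), so I'll square it back up while pressing.

{"op": "servo_tool", "data": {
  "motion": [
    [20,-0.5,0,1.5,0,-0.014,0],
    [20,-0.5,0,1.6,0,-0.01,0],
    [20,-0.5,0,1.6,0,-0.006,0]
  ]
}}

```text
time: 10.35
tool_pos: [542.0, 42.5, 189.4]
tcp_rot: [177.7, -24.5, 8.0]
ft_force: [-20.1, -1.2, 15.5]
finger_gap: 27.0
```

```bash
python3 q.py
```

```text
seat in tool [-1.7  0.  65.6] F tool [-11.8  -0.6 -22.5] T [ 0.35 -2.42 -0.02] rot [177.67 -24.48   7.99] gap 27.0 t 10.35
```

{"op": "servo_tool", "data": {
  "motion": [
    [20,-2,0,1,0,0.006,0],
    [20,-2,0,1.2,0,0.002,0]
  ]
}}

```text
time: 10.55
tool_pos: [540.8, 42.3, 189.2]
tcp_rot: [177.6, -25.2, 8.0]
ft_force: [-4.4, 1.1, 5.3]
finger_gap: 27.1
```

```bash
python3 q.py
```

```text
seat in tool [-1.3  0.  65.8] F tool [-1.5 -1.5 -6.7] T [ 0.29 -0.61  0.  ] rot [177.63 -25.17   8.05] gap 27.1 t 10.55
```

{"op": "servo_tool", "data": {
  "motion": [
    [20,-1.2,0,1.8,0,0,0]
  ]
}}

```text
time: 10.65
tool_pos: [541.2, 42.4, 189.1]
tcp_rot: [177.6, -25.3, 8.1]
ft_force: [-17.6, 0.1, 17.5]
finger_gap: 26.9
```

```bash
python3 q.py
```

```text
seat in tool [-1.8  0.  65.6] F tool [ -8.3  -1.6 -23.3] T [ 0.47 -2.2   0.04] rot [177.62 -25.31   8.07] gap 26.9 t 10.65
```

```bash
python3 - <<'E'
from h import *
for i in range(12):
    snapshot('top')
    if i in(2,11): exec(open('q.py').read())
E
```

```text
seat in tool [-1.7  0.1 65.6] F tool [ -6.8  -1.6 -16.4] T [ 0.42 -1.73  0.01] rot [177.62 -25.29   8.07] gap 26.9 t 10.8
seat in tool [-1.7  0.  65.6] F tool [ -7.5  -1.6 -16.4] T [ 0.35 -1.71  0.05] rot [177.62 -25.28   8.07] gap 27.0 t 11.25
```

```bash
python3 -c "
from bench import *
print(hand_in())"
```

```text
the job is handed in; nothing more can be done
None
```

I took the tester from its rest and pressed it onto outlet 2, the middle one and the only outlet with its lever in line. The arm is still gripping it and holding it against the brass hexagon. I handed the job in at about 11.3 s of the 35 s allowed.

**Last checks:**
- **Push:** it held steady for the last half second at about 19 N along the nipple (tester weight removed). The spring accounts for up to 8 N, so roughly 11 N rests on the hexagon.
- **Depth:** the tool stopped at the same depth under repeated harder pushes, about 6.6 mm beyond the point where the force briefly pulled inward. That fits the snap at 6 mm off the seat. The last pictures show the rim on the hexagon.
- **Alignment:** the lean was 25.3° against the 25.2° expected. The finger opening stayed at about 27 mm, so the grip did not slip.

**What was less certain:**
- **Snap:** I inferred it from the force and travel. The 8–12 N peak itself fell between my readings.
- **Seat height:** my camera estimate was only good to about 3.6 mm, and the hard stop came about 2.4 mm short of it. I went by the force and travel instead.
- **Sideways lean:** outlet 2 looked about 2° off the manifold's direction, so I aligned to the nipple itself.
- **Side load:** about 6 N of side force remains on the coupler.
- **Rest of the bench:** I felt no contact with anything else on the bench, but I did not take a final wide picture to check the other items.

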